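Unclip a terminal strip and bring it out through a hatch shorter than itself

ROBOT

A 6-joint arm with a two-finger parallel gripper is mounted at the origin on a cart in front of the work surface, level with it; the furniture and walls round the work are solid. World frame = base frame: x ahead of the robot, y to its left, z up, the work surface at z = 0. Lengths are in m, angles in rad, forces in N, time in s.
With the tool pointing down it reaches from about 0.275 to 1 m from the base axis. Payload 8.4 kg.
Tool frame: the origin (TCP) lies on the centre line of the jaws, within the pads' length; the fingertips stand 17 mm ahead of it and the grasp point (between the pads) lies 2 mm behind it (bot.tcp_to_tips is the z of the fingertips in the tool frame, in m); z points along the fingers, y is the line along which they close (so a half turn about z gives the same grasp; the last joint's range is limited). The gripper opens to 85 mm and grips with 20 to 120 N. Pads are 22 mm wide; open, the fingers measure 114 mm over their backs; the gripper's body (76 mm by 85 mm) begins 54 mm behind the grasp point. The pads swing forward as they close: fully open they stand 13 mm farther back than shut.
Start: joints at [1.125, 0.353, 1.633, -0, 1.155, -0.002], TCP at [0.268, 0.564, 0.248] pointing down, gripper open.
Joint ranges: [-2.63, 2.63], [-0.92, 2.1], [0.06, 2.66], [-1.3, 4.44], [0, 2.69], [-3.02, 3.02]. Speed limits (rad/s): [2.22, 2.22, 2.79, 3.14, 3.14, 3.14].

INTERFACE

Orientations are given as a unit quaternion [x, y, z, w].
In Python, from workcell import bot, hand, kinematics, get_obs, vision, hand_in gives the robot as it stands. The module is installed in compiled form; this text tells all that it offers. Calls block until the motion is done:
- bot.reach(position, orientation): joint-space move of the TCP to a pose.
- bot.servo_line(position, ori=None, velocity=0.15): straight line of the TCP; ori=None keeps the orientation; velocity is the mean speed in m/s.
- bot.goto_joints(angles): joint-space move.
- hand.move_gripper(opening, strength=None): finger opening in m; strength is the grip in N (None keeps the last); returns when the fingers have stopped.
- bot.dwell(seconds).
- kinematics.solve_ik(position, orientation): joint angles nearest the present ones, or None.
- get_obs(): the state.
- vision.read_camera(name): name is "scene" or "top" or "wrist"; returns a dict with "frame" (480x640x3 uint8, red, green, blue), "intrinsics" (3x3 intrinsics, pixels), "dist" ([k1, k2, p1, p2, k3] as OpenCV has them; the pictures are not rectified), "view" (4x4, takes a point from world to camera coordinates). Camera axes: x right, y down, z forward; pixel columns grow to the right and rows downward; lengths in m; the calibration is good to about 2 mm. A picture is of the moment at which its call begins. There is no depth.
A pose or a line that the arm cannot do raises bot.IKError and nothing moves.
- hand_in(): hands the job in; it is judged then, once.
The state is a dict: "time_s": time; "joint_pos": joint angles; "joint_vel": joint speeds; "joint_efforts": joint torques, N m; "position": TCP position; "orientation": TCP orientation; "wrist_force": force on the tool from outside, world axes, zero at the start; "ft_torque": the same for the moment, N m; "gripper_width": finger opening in m; "grip_force": force on a finger pad.
Only numpy, scipy, OpenCV 4.12 (cv2) and the standard library are available. Lean on these libraries where they do the work, as an engineer would, in place of code of your own. Each camera call takes 0.05 s, during which the arm holds its last target. There are 200 camera calls.

TASK

Take the long grey terminal strip out of the open-hatched control enclosure: lift it off its rail against the sprung catch, then, because the hatch is shorter than the strip, tilt it and bring the flanged end out first, without jamming it against the hatch's edges or pushing the flux pot, pliers or glue bottle about. Finish still gripping the strip, held still above the enclosure with every part of it well clear (at least 5 cm) of the enclosure's top.

Things in the scene. Friction and masses are not known exactly. Their poses are not given: they have to be found in the camera images.
- enclosure: fixed grey shallow box on the bench, a rectangular hatch open in its top. Origin on the bench under the rail's middle; z up; y along its long side, +y toward the end with two black cable glands (16 mm long). Outside x -85..85, y -119..144, z 0..79 mm; inside walls at x +-81, y -115 and y 140, floor at z 4. Top plate z 76..79, hatch x -62..62, y -87..65 (152 mm long)
- hatch_centre (a point): middle of the hatch (enclosure x 0, y -11 mm), level with the enclosure's top, 79 mm over the bench. The top plate is 3 mm thick and covers the inside all round the hatch
- rail_middle (a point): on top of the steel rail inside (enclosure 0, 0, z 30 mm). The rail is 16 mm wide and runs along y from -105 to 50 mm. Two black cradle cheeks stand either side of the strip at y 36..48, inner faces x +-14, up to z 36
- catch (a point): middle of the sprung catch (enclosure 0, -64, z 40 mm): a free steel roller each side, radius 4, 20 mm long, axes at x +-16.6, each pressed inward by a spring and yielding outward (600 N/m, 2.4 N preload, 6 mm travel). Black housings behind them: |x| 27..39, y -76..-52, up to z 46. The strip lifted straight up by about 10 mm, with some 5 to 8 N, snaps out
- empty_end (a point): floor of the enclosure's empty end (enclosure 0, 95, z 4 mm), below the top plate: from y 50 to the wall at y 140 nothing stands on the floor. The strip, lifted out of the catch, can be shifted about 27 mm this way, which brings its flange end out from under the plate; the other way there is too little room to free the plain end
- strip: loose grey terminal strip, about 0.15 kg, brass screw heads in two rows on top; 210 long (y), body 20 wide, 28 high. Origin: centre of its underside, z up. A round-edged foot flange, 30 wide, 8 high, along y -105..-32 is what the catch holds. It starts on the rail, axes parallel to the enclosure's, within 6 mm of its origin in y: top at z 58, both ends under the top plate (by some 18 and 40 mm)
- grip_place (a point): point in the strip (its y -10, z 14 mm) near its centre of mass, where it has no flange: grip it here across the 20 mm width (x)
- flange_end (a point): middle of the strip's end face at the flanged end (strip y -105, z 14 mm)
- plain_end (a point): middle of the strip's end face at the plain end (strip y +105, z 14 mm)
- flux_pot: bystander: small round pot with a yellow lid, 45 mm across, 21 high, on the bench before the enclosure; origin under its centre
- pliers: bystander: red-handled pliers lying flat, 157 long, 62 wide, 12 high, on the bench before the enclosure; origin under the centre
- glue_bottle: bystander: white bottle with a red tip, 37 mm across, 108 high, standing behind the enclosure; origin under its centre
- top_plate: the enclosure's fixed 3 mm top plate with the hatch in it; same origin and axes as the enclosure

How it is judged:
By the outcome, as a careful person would: the job done as asked, in the order asked, and still so for the second after the job is handed in, while the arm keeps its last pose, push and grip.
It also fails if it takes over 38 s, if anything falls off the work surface, if the arm or the gripper's body presses on something with over 40 N, if the wrist force passes 120 N, or if a joint passes its speed limit or range.

## Working session

There is one attempt and no reset: what is moved stays moved. The work goes in short steps, each a Python script; the robot and the scene stay as the last script left them, time stands still between calls to the robot, and variables do not carry over. Pictures are saved under pics/ and viewed, at most 10 in all, crops included, and the job is handed in when it is done.

```bash
mkdir -p pics; python3 - <<'E'
from workcell import bot, hand, kinematics, get_obs, vision
import cv2,numpy as np
for n in ["top","scene"]:
    d=vision.read_camera(n); cv2.imwrite(f"pics/{n}0.png",d["frame"][:,:,::-1])
    np.savez(f"pics/{n}0.npz",**d)
    print(n,d["intrinsics"].tolist(),d["dist"],np.round(d["view"],4).tolist())
o=get_obs();print(o)
E
```

```text
top [[434.9950123984397, 0.0, 325.6789065473477], [0.0, 434.9950123984397, 239.01426300127125], [0.0, 0.0, 1.0]] [0.00706967 0.         0.         0.         0.        ] [[-0.0006, -0.9997, 0.0239, 0.0201], [-0.9802, -0.0042, -0.198, 0.5546], [0.198, -0.0235, -0.9799, 0.8293], [0.0, 0.0, 0.0, 1.0]]
scene [[449.11492319673334, 0.0, 314.22112304987866], [0.0, 449.11492319673334, 236.6404715171846], [0.0, 0.0, 1.0]] [-0.0865063  0.         0.         0.         0.       ] [[0.7181, -0.6959, -0.0078, -0.3646], [-0.3713, -0.3736, -0.85, 0.2705], [0.5886, 0.6133, -0.5267, 0.5556], [0.0, 0.0, 0.0, 1.0]]
{'time_s': 0.1, 'joint_pos': array([ 1.12456263e+00,  3.53597151e-01,  1.63404289e+00, -1.40895436e-05,
        1.15518133e+00, -2.43402191e-03]), 'joint_vel': array([-1.78069951e-03, -6.63471275e-05, -9.30010758e-04,  5.14254386e-04,
        2.12932673e-04, -5.34376757e-04]), 'joint_efforts': array([ 6.40458302e-05, -6.06362128e+01, -3.42812455e+01, -3.81873963e-05,
        4.04014849e-03,  3.69688041e-05]), 'position': array([0.26821297, 0.5640903 , 0.24763255]), 'orientation': array([ 2.20080455e-01,  9.75481530e-01, -6.00399790e-04, -1.30386996e-04]), 'wrist_force': array([ 0.73387121, -0.46684228,  0.30091573]), 'ft_torque': array([-0.01515428,  0.00904271, -0.03088207]), 'grip_force': 0.0, 'gripper_width': 0.08507055758243075}
```

View pics/top0.png

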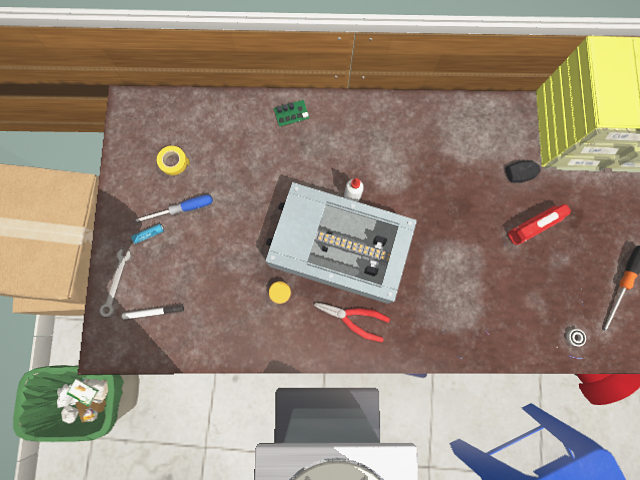

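View pics/scene0.png

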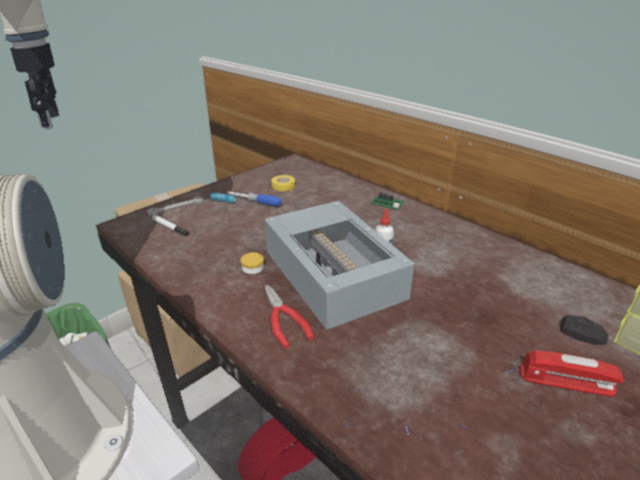

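The top view shows the enclosure, with plate corners at about (296,184), (415,219), (394,300), (267,262) and the glands on the left, so enclosure +y points left. The strip's screws run from (318,237) to (384,257). The pot is at (280,292), the pliers around (355,322) and the bottle at (354,188). The scene view agrees.

```bash
cat > h.py <<'E'
import numpy as np, cv2
from scipy.spatial.transform import Rotation as R
def cast(d,px,z):
    u=cv2.undistortPoints(np.array(px,float).reshape(-1,1,2),d["intrinsics"],d["dist"]).reshape(-1,2)
    V=d["view"]; r=np.c_[u,np.ones(len(u))]@V[:3,:3]; c=-V[:3,:3].T@V[:3,3]
    return c+r*((z-c[2])/r[:,2])[:,None]
def proj(d,P):
    V=d["view"]; return cv2.projectPoints(np.array(P,float).reshape(-1,3),cv2.Rodrigues(V[:3,:3])[0],V[:3,3],d["intrinsics"],d["dist"])[0].reshape(-1,2)
def fit2d(m,w):  # rigid 2D: w = Rz(yaw) m + t
    m,w=np.array(m)[:,:2],np.array(w)[:,:2]; a=m-m.mean(0); b=w-w.mean(0)
    yaw=np.arctan2((a[:,0]*b[:,1]-a[:,1]*b[:,0]).sum(),(a*b).sum())
    c,s=np.cos(yaw),np.sin(yaw); Q=np.array([[c,-s],[s,c]]); t=w.mean(0)-Q@m.mean(0)
    return yaw,t,np.linalg.norm(m@Q.T+t-w,axis=1)
E
python3 - <<'E'
from h import *
from workcell import bot,vision,kinematics,get_obs
d=dict(np.load("pics/top0.npz"))
w=cast(d,[(296,184),(415,219),(394,300),(267,262)],.079)
yaw,t,r=fit2d([(.085,.144),(.085,-.119),(-.085,-.119),(-.085,.144)],w); print(yaw,t,r)
Q=R.from_euler('z',yaw)
p=Q.apply([0,-.011,0])+[*t,0]; 
# tool: z down, y along enclosure x; try both half turns
for s in (1,-1):
    ex=Q.apply([s,0,0]); z=np.array([0,0,-1.]); M=np.c_[np.cross(ex,z),ex,z]
    q=R.from_matrix(M).as_quat(); print(s,kinematics.solve_ik(np.r_[p[:2],.36],q))
# other objects
print(cast(d,[(280,292)],.021),cast(d,[(354,192)],.1), cast(d,[(318,237),(384,257)],.058))
E
```

```text
-0.2953312887414839 [ 0.54347041 -0.02441016] [0.0077228  0.0055989  0.0043431  0.00201241]
1 [-6.73409873e-02  1.30876505e-01  1.67396765e+00 -4.44089210e-16
  1.33674850e+00  2.27990301e-01]
-1 [-6.73409873e-02  1.30876505e-01  1.67396765e+00 -4.44089210e-16
  1.33674850e+00 -2.91360235e+00]
[[0.44985603 0.11434527 0.021     ]] [[ 0.64044209 -0.03381623  0.1       ]] [[ 0.55809482  0.03673645  0.058     ]
 [ 0.51749602 -0.09644402  0.058     ]]
```

```bash
python3 - <<'E'
from h import *
from workcell import bot,vision,get_obs
yaw=-.2953;t=np.array([.5435,-.0244]);Q=R.from_euler('z',yaw)
p=Q.apply([0,-.011,0])+[*t,0]; ex=Q.apply([1,0,0]); z=np.array([0,0,-1.]); M=np.c_[np.cross(ex,z),ex,z]
bot.reach(np.r_[p[:2],.36],R.from_matrix(M).as_quat()); bot.dwell(.2)
d=vision.read_camera("wrist"); cv2.imwrite("pics/w1.png",d["frame"][:,:,::-1]); np.savez("pics/w1.npz",**d)
V=d["view"];print(get_obs()["time_s"],-V[:3,:3].T@V[:3,3],V[2,:3], bot.tcp_to_tips)
E
```

```text
2.725 [0.55967451 0.02663813 0.48602571] [-0.07630486 -0.24703569 -0.96599738] 0.017
```

View pics/w1.png

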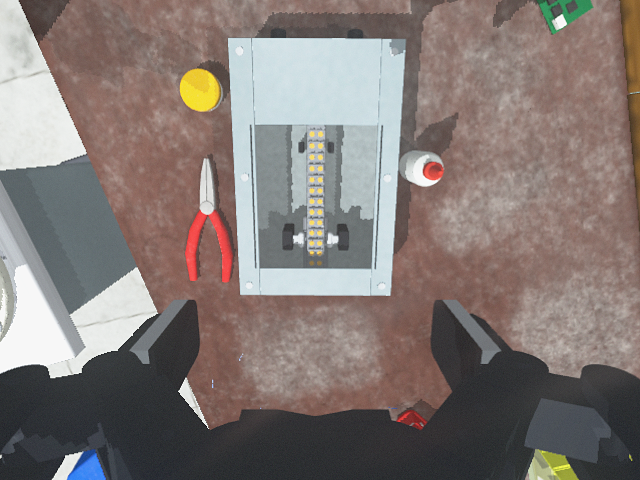

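The wrist view shows the plate's outer corners near (228,38), (406,39), (391,295), (239,296) and the hatch corners near (254,125), (379,125), (256,268). The strip is at column 316 and the catch housings at row 237. I'll zoom in to measure the flange step.

```bash
python3 - <<'E'
from h import *
d=dict(np.load("pics/w1.npz"))
m=[(-.085,.144),(.085,.144),(.085,-.119),(-.085,-.119)]
w=cast(d,[(228,38),(406,39),(391,295),(239,296)],.079); print(fit2d(m,w))
mh=[(-.062,.065),(.062,.065),(.062,-.087),(-.062,-.087)]
wh=cast(d,[(254,125),(379,125),(374.5,268),(257,268)],.079); print(fit2d(mh,wh)); yaw,t,r=fit2d(m+mh,np.r_[w,wh]); print(yaw,t,r)
im=d["frame"][:,:,::-1]
c=cv2.resize(im[110:285,240:395],None,fx=3.4,fy=3.4,interpolation=cv2.INTER_CUBIC)
c=np.clip(c.astype(float)*1.6,0,255).astype(np.uint8)
cv2.imwrite("pics/w1c.png",c)
E
```

```text
(np.float64(-0.2993601913896297), array([ 0.54502779, -0.02356846]), array([5.99215428e-04, 6.57094041e-05, 1.13116361e-03, 1.60238778e-03]))
(np.float64(-0.29703447732570176), array([ 0.54547963, -0.02318685]), array([0.00080055, 0.00100637, 0.0029575 , 0.00321322]))
-0.2985880046611651 [ 0.54526649 -0.02338159] [0.00053497 0.0003176  0.00073954 0.00192087 0.00070497 0.0010969
 0.00329537 0.00293498]
```

View pics/w1c.png

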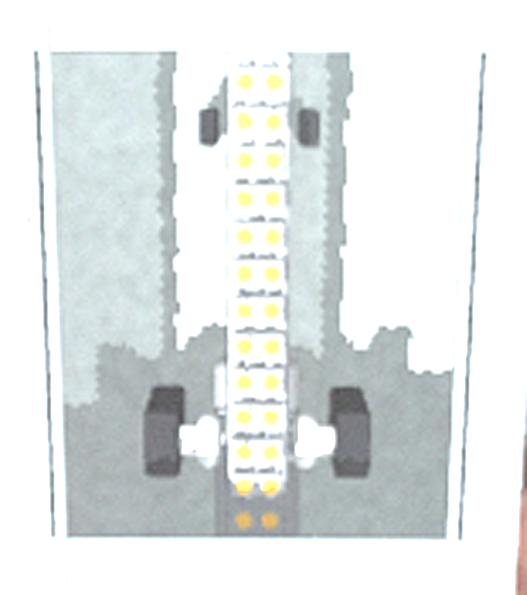

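The crop shows the flange step at row ~363, the screw columns centred on column ~258, the catch rollers at row ~440 and the cheeks at row ~127. Next I'll work out the strip's offset and check the path.

```bash
cat > plan.py <<'E'
from h import *
yaw=-.2990;t=np.array([.5451,-.0235]);Q=R.from_euler('z',yaw)
def enc(w): return Q.inv().apply(np.array(w)-[*t,0])
def world(e): return Q.apply(e)+[*t,0]
def tool(th): # enclosure->tool pose, flange end (-y) up by th
    a=R.from_euler('x',-th)
    z=a.apply([0,0,-1.]); ex=np.array([1.,0,0])
    return (Q*R.from_matrix(np.c_[np.cross(ex,z),ex,z]))
def tcp(gx,gy,gz,th):  # grasp point (enclosure) -> TCP pose; grasp is 2 mm behind TCP
    q=tool(th); return world([gx,gy,gz])+q.apply([0,0,.002]), q.as_quat()
E
python3 - <<'E'
from plan import *
from workcell import kinematics
d=dict(np.load("pics/w1.npz"))
f=lambda x,y:(240+(x+.5)/3.4-.5,110+(y+.5)/3.4-.5)
print("flange step",enc(cast(d,[f(220,363),f(295,363)],.038))*1e3)
print("screws",enc(cast(d,[f(258.5,120),f(258.5,235),f(258,417)],.058))*1e3)
print("rollers",enc(cast(d,[f(205,440),f(316,440)],.042))*1e3)
print("cheeks",enc(cast(d,[f(208,140),f(309,140)],.036))*1e3)
hs=enc(cast(d,[f(66,538),f(447,538),f(53,51),f(485,51)],.079))*1e3; print(hs)
# planar check
def check(gy,gz,th):
    a=np.array([np.cos(th),-np.sin(th)]);n=np.array([np.sin(th),np.cos(th)]);g=np.array([gy,gz])
    S=[g+a*s+n*k for s,k in ((-95,-14),(115,-14),(115,14),(-95,14))]
    B=[g+a*s+n*k for s,k in ((-43,54),(43,54),(43,150),(-43,150))]
    F=[g+a*s+n*k for s,k in ((-11,-19),(11,-19),(11,54),(-11,54))]
    box=lambda y0,y1,z0,z1:[np.array(p) for p in((y0,z0),(y1,z0),(y1,z1),(y0,z1))]
    O=[box(-119,-87,76,79),box(65,144,76,79),box(140,144,0,79),box(-119,144,-20,4),box(-105,50,4,30)]
    def gap(P,K):
        def sep(P,K):
            best=-1e9
            for i in range(4):
                e=P[(i+1)%4]-P[i];nn=np.array([e[1],-e[0]])/np.hypot(*e)
                best=max(best,min((k-P[i])@nn for k in K))
            return best
        return max(sep(P,K),sep(K,P))
    o=[min(gap(S,K) for K in O), min(gap(B,K) for K in O[:2]),min(gap(F,K) for K in O[:2])]
    return o
W=[(-10,44,0),(-10,59,0),(16,59,0),(16,63,10),(16,69,20),(16,77,30),(-50,115,30),(-50,230,30)]
for A,Bw in zip(W,W[1:]):
    r=[check(*( (1-s)*np.array(A)+s*np.array(Bw))*[1,1,np.pi/180]) for s in np.linspace(0,1,21)]
    print(A,Bw,np.round(np.min(r,0),1))
for w in W:
    j=kinematics.solve_ik(*tcp(0,w[0]/1e3,w[1]/1e3,np.radians(w[2]))); print(w,None if j is None else np.round(j,2))
E
```

```text
flange step [[-13.30473557 -36.45125087  38.        ]
 [ 12.65089069 -36.32911458  38.        ]]
screws [[ -0.41234142  45.46598866  58.        ]
 [ -0.23071779   9.52911751  58.        ]
 [ -0.09318193 -50.7916514   58.        ]]
rollers [[-18.48801248 -62.96843805  42.        ]
 [ 20.17849994 -62.78325731  42.        ]]
cheeks [[-17.15978593  38.59344433  36.        ]
 [ 16.4426523   38.74380461  36.        ]]
[[-62.48628621 -86.57436946  79.        ]
 [ 61.62461239 -85.96631464  79.        ]
 [-61.32760291  65.29626357  79.        ]
 [ 66.44234521  65.85330523  79.        ]]
(-10, 44, 0) (-10, 59, 0) [ 0. 32. 64.]
(-10, 59, 0) (16, 59, 0) [ 3. 34. 38.]
(16, 59, 0) (16, 63, 10) [ 3.  29.7 34.5]
(16, 63, 10) (16, 69, 20) [ 7.3 26.  31.6]
(16, 69, 20) (16, 77, 30) [ 3.4 23.3 30.4]
(16, 77, 30) (-50, 115, 30) [ 3.4 23.3 30.4]
(-50, 115, 30) (-50, 230, 30) [ 8.4 74.6 30.7]
(-10, 44, 0) [-0.06  0.51  1.95 -0.    0.68  0.24]
(-10, 59, 0) [-0.06  0.49  1.95 -0.    0.71  0.24]
(16, 59, 0) [-0.02  0.49  1.93 -0.    0.72  0.28]
(16, 63, 10) [ 0.08  0.52  1.89 -0.22  0.81  0.54]
(16, 69, 20) [ 0.16  0.55  1.84 -0.39  0.94  0.72]
(16, 77, 30) [ 0.24  0.61  1.79 -0.51  1.09  0.85]
(-50, 115, 30) [ 0.14  0.51  1.85 -0.54  1.08  0.77]
(-50, 230, 30) [ 0.14  0.36  1.78 -0.49  1.28  0.65]
```

```bash
python3 - <<'E'
from plan import *
from workcell import bot,hand,vision,get_obs
G=lambda y,z,th=0:tcp(-.0002,y/1e3,z/1e3,np.radians(th))
hand.move_gripper(.05,110)
bot.reach(*G(-13.8,150))
p,q=G(-13.8,44); bot.servo_line(p,q,.12); print(get_obs()["wrist_force"])
hand.move_gripper(0.0,110); o=get_obs(); print(o["time_s"],o["gripper_width"],o["grip_force"],o["wrist_force"])
z0=o["position"]
for z in (50,55,59):
    p,q=G(-13.8,z); bot.servo_line(p,q,.03); o=get_obs(); print(z,o["position"]-z0,np.round(o["wrist_force"],1),np.round(o["ft_torque"],2))
d=vision.read_camera("wrist"); cv2.imwrite("pics/w2.png",d["frame"][:,:,::-1]); np.savez("pics/w2.npz",**d)
d=vision.read_camera("scene"); np.savez("pics/s2.npz",**d); print(get_obs()["time_s"])
cv2.imwrite("pics/s2.png",cv2.resize(d["frame"][190:340,240:440,::-1],None,fx=4,fy=4,interpolation=cv2.INTER_CUBIC))
E
```

```text
[-0.38564234  0.08694517 -0.09458854]
5.4417 0.018140333283521447 107.87679076194763 [-1.71549489  0.81666991  7.60850513]
50 [-2.44786334e-04  4.63902199e-05  5.34395456e-03] [-0.3  0.8 -1.8] [ 0.18  0.07 -0.06]
55 [-6.92701985e-05 -3.98178836e-06  1.05723221e-02] [-0.3  2.5  3. ] [ 0.04  0.15 -0.  ]
59 [-0.0002951  -0.00013606  0.01413944] [-0.2  0.1 -2.6] [-0.05  0.01  0.03]
6.4917
```

View pics/w2.png

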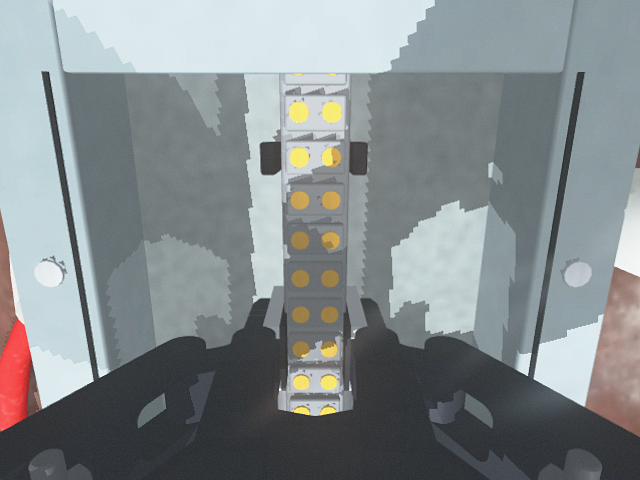

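View pics/s2.png

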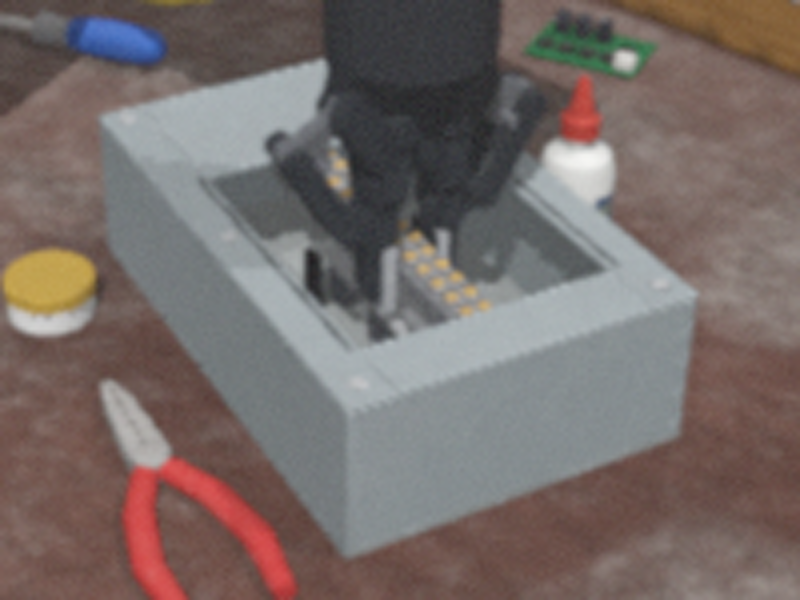

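The lift looks good: after the snap the wrist force is back to about the strip's weight, and the bystanders haven't moved. The screws in w2 are at (316,112), (316,157), (316,200), (316,240), (315,278), (315,314). I'll check for pitch slip by intersecting those rays at the 12 mm screw spacing.

```bash
python3 - <<'E'
from plan import *
from scipy.optimize import least_squares
d=dict(np.load("pics/w2.npz"))
rows=[(299.5,112),(330,112),(300,157),(331,157),(300,200),(331,200),(300,240),(330.5,240),(300,278),(330,278),(301,314),(330,314)]
# line of screws: y0 (enclosure), z0, slope; spacing 12.03 mm, pair spacing w
def f(x):
    y0,z0,s,w,xc=x; P=[]
    for i in range(6):
        for k in(-1,1): P.append([xc+k*w/2, y0-.01203*i*np.cos(s), z0+.01203*i*np.sin(s)])
    return (proj(d,[world(p) for p in P])-rows).ravel()
r=least_squares(f,[.045,.073,0,.01,0],x_scale=[.01,.01,.1,.01,.01]); print(r.x,np.abs(r.fun).max())
r2=least_squares(lambda x:f([x[0],.073+x[0]*0+(-.0138-x[0])*np.tan(-0)*0-np.sin(x[1])*(x[0]+.0138),x[1],x[2],x[3]]),[.045,0,.01,0]); print(r2.x,np.abs(r2.fun).max())
E
```

```text
[5.70586571e-02 7.17789017e-02 5.78928114e-05 8.86737729e-03
 7.05778191e-04] 1.4945361757669389
[0.05711925 0.03399749 0.00888704 0.00070608] 1.3573075612997059
```

The strip is level to within about 2° and hasn't slipped along its length. Now the shift, tilt and draw-out, watching the wrist force.

```bash
python3 - <<'E'
from plan import *
from workcell import bot,hand,vision,get_obs
G=lambda y,z,th=0:tcp(-.0002,y/1e3,z/1e3,np.radians(th))
f0=get_obs()["wrist_force"]
def go(y,z,th,v):
    p,q=G(y,z,th); bot.servo_line(p,q,v); o=get_obs()
    df=o["wrist_force"]-f0; print((y,z,th),round(o["time_s"],2),np.round(df,1),np.round(o["ft_torque"],2),round(o["gripper_width"],4))
    if np.linalg.norm(df)>5: print("STOP"); raise SystemExit
go(0,59,0,.04); go(15.5,59,0,.04)
for th,z in ((5,61),(10,63.5),(15,66.5),(20,70),(25,74.5),(30,79)): go(15.5,z,th,.012)
for n in("wrist","scene"):
    d=vision.read_camera(n); np.savez(f"pics/{n}3.npz",**d); cv2.imwrite(f"pics/{n}3.png",d["frame"][:,:,::-1])
E
```

```text
(0, 59, 0) 6.98 [0.6 1.2 0.3] [-0.01  0.   -0.03] 0.0182
(15.5, 59, 0) 7.53 [0.2 0.6 1.1] [-0.03  0.03  0.02] 0.0183
(15.5, 61, 5) 7.84 [0.4 0.1 0.6] [ 0.08 -0.06  0.02] 0.0182
(15.5, 63.5, 10) 8.2 [ 0.  -0.   0.1] [ 0.09 -0.01  0.04] 0.0183
(15.5, 66.5, 15) 8.6 [ 0.3 -0.1 -0.5] [ 0.21 -0.05  0.03] 0.0185
(15.5, 70, 20) 9.05 [0.2 0.3 0.2] [ 0.18 -0.05  0.01] 0.0184
(15.5, 74.5, 25) 9.58 [-0.2  0.  -0.2] [ 0.3  -0.05  0.01] 0.0181
(15.5, 79, 30) 10.12 [ 0.3 -0.4  0.7] [ 0.34 -0.09  0.02] 0.0181
```

```bash
python3 - <<'E'
import cv2,numpy as np
a=cv2.imread("pics/wrist3.png");b=cv2.imread("pics/scene3.png")[150:350,230:450]
cv2.imwrite("pics/c3.png",np.hstack([cv2.resize(a,(400,300)),cv2.resize(b,(330,300),interpolation=cv2.INTER_CUBIC)]))
E
```

```text
(no output)
```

View pics/c3.png

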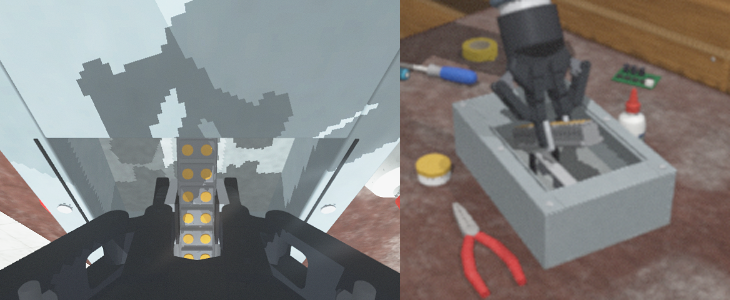

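No contact forces. The flange end stands out of the hatch, the tail runs under the far plate edge, and the bystanders are in place. Next I'll draw it out along its axis and then lift.

```bash
python3 - <<'E'
from plan import *
from workcell import bot,hand,vision,get_obs
G=lambda y,z,th=0:tcp(-.0002,y/1e3,z/1e3,np.radians(th))
f0=get_obs()["wrist_force"]
def go(y,z,th,v):
    p,q=G(y,z,th); bot.servo_line(p,q,v); o=get_obs()
    df=o["wrist_force"]-f0; print((y,z,th),round(o["time_s"],2),np.round(df,1),np.round(o["ft_torque"],2),round(o["gripper_width"],4))
    if np.linalg.norm(df)>5: print("STOP"); raise SystemExit
for y in (0,-18,-36,-52): go(y,79+(15.5-y)*np.tan(np.pi/6),30,.05)
go(-52,150,30,.06); go(-52,235,30,.1); bot.dwell(.6)
o=get_obs(); print(o["time_s"],np.abs(o["joint_vel"]).max())
d=vision.read_camera("scene"); cv2.imwrite("pics/s4.png",d["frame"][:,:,::-1])
E
```

```text
(0, np.float64(87.9489291724392), 30) 10.72 [ 0.5  0.5 -0.6] [ 0.36 -0.12 -0.03] 0.0183
(-18, np.float64(98.34123401785246), 30) 11.29 [0.5 0.2 0.2] [ 0.32 -0.08 -0.07] 0.0181
(-36, np.float64(108.73353886326572), 30) 11.86 [ 0.2  1.1 -0.4] [ 0.3  -0.05 -0.06] 0.0181
(-52, np.float64(117.97114317029974), 30) 12.38 [ 0.4 -0.4 -0.2] [ 0.36 -0.14  0.02] 0.0184
(-52, 150, 30) 13.06 [ 0.8  1.  -0.5] [ 0.4  -0.14 -0.03] 0.0183
(-52, 235, 30) 14.06 [ 0.3  0.4 -0.7] [ 0.35 -0.12  0.03] 0.0184
14.6583 0.0016899850284735121
```

View pics/s4.png

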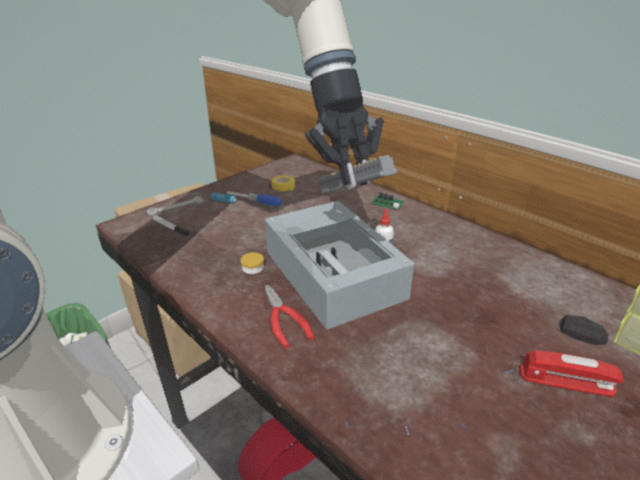

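The strip is out and held, seen at (322,188)–(395,165), with the bystanders unmoved. I'll centre it over the hatch and hand in.

```bash
python3 - <<'E'
from plan import *
from workcell import bot,get_obs,hand_in
p,q=tcp(-.0002,-.015,.235,np.pi/6); bot.servo_line(p,q,.06); bot.dwell(.8)
o=get_obs(); print(o["time_s"],o["gripper_width"],np.abs(o["joint_vel"]).max(),o["wrist_force"]); print(hand_in())
E
```

```text
16.275 0.018330281876262622 0.001825261692838456 [-0.52998481 -0.61541259 -2.02548452]
the job is handed in; nothing more can be done
None
```

The strip came out of the hatch flanged end first, with no contact forces felt and the bystanders unmoved in the pictures. By the planned pose it is held still about 8 cm above the enclosure's top, and the job was handed in at 16.3 s; no verdict was returned.

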